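# Grade three wheel bearings on the tipping sorter

## Task

Load the three loose bearings into the sorter's level tray, lying flat in a single row: the largest nearest the ramp, the middle one next, the smallest at the handle end. Then raise the tray by its handle so that they slide down the ramp and each drops flat into the hole of its own size, lower the tray until it is level again and let go. Leave the screwdriver, the sleeve and the oil can where they are.

Things in the scene. Friction and masses are not known exactly. Their poses are not given: they have to be found in the camera images.
- bearing_large: Sealed steel bearing with black shield, a flat disc 70 mm in diameter and 18 mm thick, 0.2 to 0.37 kg, lying flat on the bench at the start; origin at its centre (9 mm above what it lies on), z along its axis. Oiled and smooth: slides on others and on the sorter, but the fingers grip it well.
- bearing_medium: The same kind, 60 mm in diameter, 18 mm thick, 0.14 to 0.26 kg; origin at its centre.
- bearing_small: The same kind, 50 mm in diameter, 18 mm thick, 0.09 to 0.17 kg; origin at its centre.
- tray (a joint): Angle of the sorter's hinged tray, rad: 0 level (its rest; it falls back by its own weight), growing as the handle end is lifted, stop at 0.42. Bearings begin to slide at about 0.3; lifted to 0.40 in 1 to 4 s and kept there 2 s, all run down the ramp. In another order than the goal's they block one another.
- tray_lip (a point): Middle of the level tray's front edge, at floor level on the hinge axis, about 175 mm above the bench. Frame: x level, from the handle end towards the ramp, y across the tray along the hinge axis, z up; it turns with the tray about its y. Tray inside: x from -225 mm (yellow end wall, 20 mm high) to 0 (open to the ramp), y from -40 to +40 mm, floor leaning 5 degrees down to +y (z = -0.087 y).
- tray_back (a point): Middle of the inner foot of the tray's end wall, 225 mm behind tray_lip on the floor's centre line; same frame. Yellow side edges, 12 mm wide, stand only 8 mm (+y) and 5 mm (-y) above the smooth floor, so fingers may straddle a bearing across the tray. The bearings fill 180 of the 225 mm: centres 45, 117 and 180 mm behind tray_lip suit, set down from 3 mm, clear of both side edges.
- sorter: The fixed bearing sorter on its dark base; origin on the bench below the hinge, x from the tray down the ramp, y across, z up. The green ramp carries on from tray_lip in the same line, falls 22 degrees along x and leans 9 degrees down to +y; its round holes, 56, 66 and 76 mm wide, lie along the +y fence, smallest uppermost. About 120 mm wide and 530 mm long.
- tray_handle (a point): Middle of the tray's grip, a round black bar 14 mm thick and 84 mm long, parallel to tray_lip's y; at x = -280, z = +35 mm in tray_lip's frame, so it moves on an arc about the hinge, up by about 105 mm. Free all round, taken from above across its thickness; lifting takes 6 to 9 N. The bar turns in the fingers as it rises.
- hole_small (a point): Where the centre of the small bearing lies when it has dropped fully into its hole, the first down the ramp (holes 23 mm deep, so a lodged bearing lies 5 mm below the ramp's face); 1 to 4 mm of play.
- hole_medium (a point): The same for the medium bearing, the second hole.
- hole_large (a point): The same for the large bearing, the last hole, at the foot of the ramp.
- screwdriver: Bystander: green-handled screwdriver, 190 mm long, lying on the bench to the left; origin at its middle, underside.
- sleeve: Bystander: bright metal sleeve, 44 mm in diameter, 80 mm tall, standing beyond the sorter; origin at the centre of its underside.
- oil_can: Bystander: blue can, 60 mm in diameter, 110 mm tall, standing beyond the sorter; origin at the centre of its underside.
Mind the look-alikes: they are no part of the job. What is shaped like the bearing_small but blue or red is not meant.

How it is judged:
By the outcome, as a careful person would: the job done as asked, in the order asked, and still so for the second after the job is handed in, with the robot touching nothing.
It also fails if it takes over 72 s, if anything falls off the work surface, if the arm or the gripper's body presses on something with over 40 N, if the wrist force passes 120 N, or if a joint passes its speed limit or range.

## Robot

A 7-joint arm with a two-finger parallel gripper is mounted at the origin on the work surface. World frame = base frame: x ahead of the robot, y to its left, z up, the work surface at z = 0. Lengths are in m, angles in rad, forces in N, time in s.
With the tool pointing down it reaches from about 0.4 to 0.925 m from the base axis. Payload 4.1 kg.
Tool frame: the origin (TCP) lies on the centre line of the jaws, within the pads' length; the fingertips stand arm.nose_length ahead of it and the grasp point (between the pads) lies 11 mm behind it (arm.nose_length is the distance from the TCP to the fingertips, in m); z points along the fingers, y is the line along which they close (so a half turn about z gives the same grasp; the last joint's range is limited). The gripper opens to 85 mm and grips with 20 to 120 N. Pads are 22 mm wide; open, the fingers measure 114 mm over their backs; the gripper's body (76 mm by 85 mm) begins 54 mm behind the grasp point. The pads swing forward as they close: fully open they stand 13 mm farther back than shut.
Start: joints at [-1.347, 0.398, 0.045, 1.537, -0.019, 1.207, -0.051], TCP at [0.206, 0.616, 0.239] pointing down, gripper open.
Joint ranges: [-2.82, 2.82], [-0.49, 2.23], [-1.37, 1.46], [0, 2.46], [-1.36, 4.5], [0.23, 2], [-2.94, 2.94]. Speed limits (rad/s): [2.57, 2.57, 3.14, 3.14, 3.14, 3.14, 3.14].

## Interface

Orientations are given as [roll, pitch, yaw] about the fixed x, y, z axes, in that order (R = Rz(yaw) Ry(pitch) Rx(roll)).
In Python, from bench import get_obs, snapshot, arm gives the robot as it stands.
- The arm moves only by the tool step_arm, never from a script. Its argument "plan" is a list of rows, each a list of 3 entries, a list of its own where there are three numbers: the finger opening in cm, from 0 to 8.54, then the shift along the tool's x, y, z in cm, then the turn about the tool's z in degrees. A call has 1 to 5 rows; each row is the pose to reach, as a shift and turn from the pose commanded when the call began, along the tool's axes at that moment; what a row does not reach only later rows make up. A row lasts 1/12 s, in which the tool goes at most 41.7 mm and 7.16 degrees, less where a joint would pass 70% of its speed; a pose out of reach is approached as far as the arm can. A call with a gripper value outside its range is refused whole. The fingers move at their own pace and stop on an object; the grip force is fixed at half the most. Time passes only in rows, so rows that repeat a pose let the fingers close. It gives the time, the measured TCP pose, the force, the opening and the grip force at its end, in the units of the state.
- get_obs(): the state, without advancing time (a new reading comes with each control period).
- snapshot(name): name is "scene" or "side" or "wrist"; returns a dict with "image" (384x512x3 uint8, red, green, blue), "fx", "fy", "cx", "cy" (pixels), "xyz" and "rotation" of the camera in the world. Camera axes: x right, y down, z forward; pixel columns grow to the right and rows downward; lengths in m; the calibration is good to about 2 mm. A picture is of the moment at which its call begins. There is no depth.
- arm.job_done(): hands the job in; it is judged then, once.
The state is a dict: "time": time; "joint_pos": joint angles; "dq": joint speeds; "joint_efforts": joint torques, N m; "eef_pos": TCP position; "orientation": TCP orientation; "ft_force": force on the tool from outside, world axes, zero at the start; "wrist_torque": the same for the moment, N m; "gripper_width": opening from 0.0 (shut) to 1.0 (fully open); "gripper_force": force on a finger pad.
Only numpy, scipy, OpenCV 4.12 (cv2) and the standard library are available. Lean on these libraries where they do the work, as an engineer would, in place of code of your own. Each camera call takes 0.05 s, during which the arm holds its last target. There are 200 camera calls.

## Working session

There is one attempt and no reset: what is moved stays moved. The work goes in short steps, Python scripts to look and compute and a tool call to move; the robot and the scene stay as the last step left them, time stands still between calls to the robot, and variables do not carry over. Pictures are saved under pics/ and viewed, at most 10 in all, crops included, and the job is handed in when it is done.

Besides the shell and the picture viewer there is one more tool, called as name(argument=value, ...), one argument or row to a line, values as JSON. step_arm: Moves the arm, as the interface text tells. Its arguments: {"type":"object","properties":{"plan":{"type":"array","items":{"type":"array"}}},"required":["plan"]}

```bash
mkdir -p pics
cat > h.py <<'E'
import numpy as np, cv2
from bench import get_obs, snapshot, arm
def save(n,f):
    s=snapshot(n); cv2.imwrite('pics/'+f,s['image'][:,:,::-1]); np.save('pics/'+f+'.npy',s,allow_pickle=True); return s
def load(f): return np.load('pics/'+f+'.npy',allow_pickle=True).item()
def ray(s,u,v):
    d=np.array(s['rotation'])@np.array([(u-s['cx'])/s['fx'],(v-s['cy'])/s['fy'],1.]); return np.array(s['xyz']),d
def onz(s,u,v,z):
    o,d=ray(s,u,v); return o+d*(z-o[2])/d[2]
def proj(s,p):
    c=np.array(s['rotation']).T@(np.array(p)-s['xyz']); return s['fx']*c[0]/c[2]+s['cx'], s['fy']*c[1]/c[2]+s['cy']
E
python3 - <<'E'
from h import *
o=get_obs(); print(o, arm.nose_length)
a=[save(n,n+'0.png') for n in ('scene','side')]
for s in a: print(s['xyz'],s['rotation'],s['fx'],s['cx'],s['cy'])
E
```

```text
{'time': 0.0, 'joint_pos': array([-1.34698435,  0.39918848,  0.04502492,  1.53787837, -0.0187122 ,
        1.20688613, -0.05071063]), 'dq': array([ 0.00082673, -0.00059427,  0.00195644,  0.00122652,  0.00077049,
       -0.00062118, -0.00118555]), 'joint_efforts': array([ 5.04816926e-04, -4.75127578e+01,  1.36455897e+00, -2.54214245e+01,
        1.14490686e-02,  9.14532691e-03,  7.99759533e-06]), 'eef_pos': array([0.20597719, 0.61585314, 0.23826626]), 'orientation': array([-3.13965752e+00,  1.19387865e-04,  2.81888617e+00]), 'ft_force': array([ 0.12555225, -0.321884  ,  0.20160086]), 'wrist_torque': array([-0.03877979, -0.01668809,  0.03921377]), 'gripper_force': 0.0, 'gripper_width': 0.996580199534716} 0.008
[1.37953116 0.77659759 0.98947843] [-2.24355175  0.01951097  2.25589409] 495.2576166425023 257.26661954025843 201.7597395174114
[-0.1142418  -0.57629566  0.89224107] [-2.24204885  0.02304333 -0.83432959] 451.94940502892905 252.83835234111973 187.54580832870863
```

View pics/scene0.png

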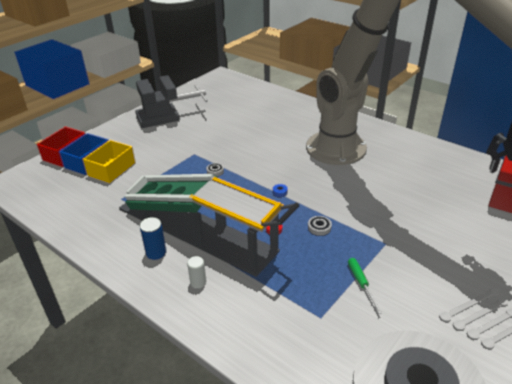

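View pics/side0.png

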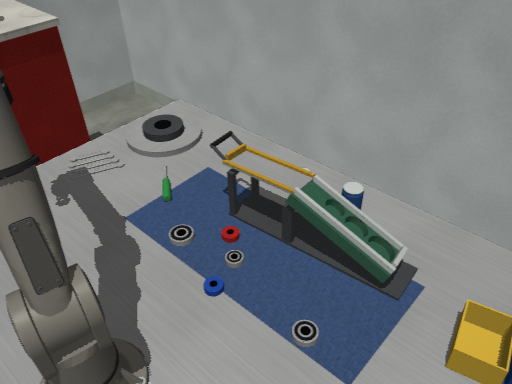

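The scene view shows the sorter with its ramp to the left (about 165,190) and the tray handle near (285,215). The side view shows three steel bearings at about (181,234), (234,259) and (305,332). The red and blue look-alikes are at (230,233) and (214,286).

```bash
cat >> h.py <<'E'
from scipy.spatial.transform import Rotation as Ro
def Rc(s): return Ro.from_euler('xyz',np.ravel(s['rotation'])).as_matrix() if np.size(s['rotation'])==3 else np.array(s['rotation'])
def ray(s,u,v):
    return np.array(s['xyz']),Rc(s)@np.array([(u-s['cx'])/s['fx'],(v-s['cy'])/s['fy'],1.])
def proj(s,p):
    c=Rc(s).T@(np.array(p)-s['xyz']); return s['fx']*c[0]/c[2]+s['cx'], s['fy']*c[1]/c[2]+s['cy']
def tri(s1,p1,s2,p2):
    a,d=ray(s1,*p1);b,e=ray(s2,*p2)
    t,u=np.linalg.lstsq(np.c_[d,-e],b-a,rcond=None)[0]; return (a+d*t+b+e*u)/2, np.linalg.norm(a+d*t-b-e*u)
E
python3 - <<'E'
from h import *
S,D=load('scene0.png'),load('side0.png')
im=D['image']; hsv=cv2.cvtColor(im,cv2.COLOR_RGB2HSV)
# blue mat mask holes: non-blue blobs near bearings
for c in [(181,234),(234,259),(305,332)]:
    x,y=c; w=22
    sub=hsv[y-w:y+w,x-w:x+w]
    m=((sub[...,1]<90)).astype(np.uint8)
    n,l,st,ce=cv2.connectedComponentsWithStats(m)
    i=1+np.argmax(st[1:,4]); m=(l==i).astype(np.uint8)
    ct=max(cv2.findContours(m,0,1)[0],key=len); p=ct[:,0]+[x-w,y-w]
    g=np.array([onz(D,*q,.012)[:2] for q in p])
    print(c,st[i],'rect',cv2.minAreaRect(g.astype(np.float32)), cv2.minEnclosingCircle(g.astype(np.float32)))
for s in (S,D):
    h=cv2.cvtColor(s['image'],cv2.COLOR_RGB2HSV)
    m=cv2.inRange(h,(15,150,120),(30,255,255)); n,l,st,ce=cv2.connectedComponentsWithStats(m)
    print([list(q) for q in st[1:] if q[4]>30])
a=cv2.resize(S['image'][150:260,110:310],None,fx=4,fy=4,interpolation=cv2.INTER_CUBIC)[:440]
b=cv2.resize(D['image'][120:300,200:420],None,fx=3.6,fy=3.6,interpolation=cv2.INTER_CUBIC)
cv2.imwrite('pics/cs.png',a[:,:,::-1]);cv2.imwrite('pics/cd.png',cv2.resize(b,(733,600))[:,:,::-1])
E
```

```text
(181, 234) [  9  12  27  22 462] rect ((0.40824347734451294, 0.19506730139255524), (0.08319845050573349, 0.07457013428211212), 40.90855026245117) ((0.4099425971508026, 0.19310635328292847), 0.044145818799734116)
(234, 259) [ 12  13  20  18 297] rect ((0.4395621716976166, 0.021509945392608643), (0.05979719012975693, 0.050678521394729614), 41.02573776245117) ((0.4393680989742279, 0.021732987836003304), 0.032874349504709244)
(305, 332) [  8   9  28  28 613] rect ((0.38448652625083923, -0.25179535150527954), (0.07006802409887314, 0.05992203950881958), 35.76654815673828) ((0.38417306542396545, -0.2517452836036682), 0.0354849249124527)
[[np.int32(83), np.int32(141), np.int32(52), np.int32(42), np.int32(1444)], [np.int32(213), np.int32(177), np.int32(70), np.int32(46), np.int32(369)], [np.int32(190), np.int32(195), np.int32(74), np.int32(35), np.int32(360)]]
[[np.int32(223), np.int32(144), np.int32(71), np.int32(49), np.int32(345)], [np.int32(246), np.int32(146), np.int32(69), np.int32(32), np.int32(310)], [np.int32(446), np.int32(300), np.int32(66), np.int32(84), np.int32(3642)]]
```

View pics/cs.png

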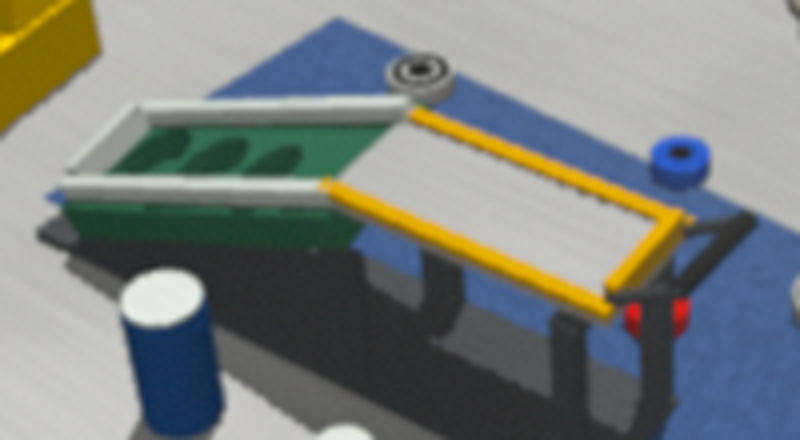

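View pics/cd.png

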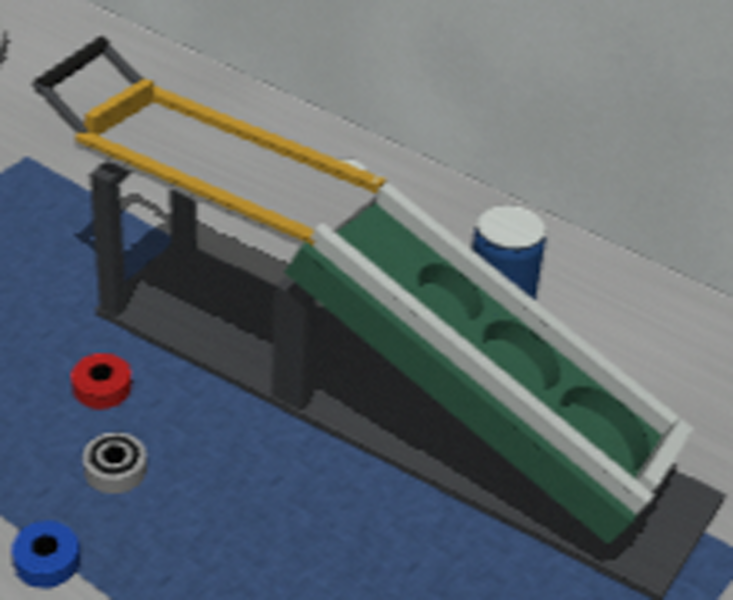

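The scene crop shows the tray's yellow rails running from (412,112)/(325,185) at the hinge to (690,218)/(612,310) at the handle end. The side crop shows the same rails from (313,237)/(382,185) to (80,138)/(150,88), with the holes along the far fence and the handle bar at (38,84)-(103,42).

Run:
```python
from h import *
S,D=load('scene0.png'),load('side0.png')
cs=lambda x,y:(x/4+110-.4,y/4+150-.4); cd=lambda x,y:(x/3.332+200-.4,y/3.333+120-.4)
P={}
for n,a,b in [('-front',(412,112),(313,237)),('-rear',(690,218),(80,138)),('+front',(325,185),(382,185)),('+rear',(612,310),(152,85)),('h-',(750,218),(38,84)),('h+',(617,297),(103,42))]:
    P[n],e=tri(S,cs(*a),D,cd(*b)); print(n,P[n].round(4),round(e,4))
f=(P['-front']+P['+front'])/2;r=(P['-rear']+P['+rear'])/2;h=(P['h-']+P['h+'])/2
d=f-r; print('mid',f,r,h,'len',np.linalg.norm(d),'yaw',np.arctan2(d[1],d[0]),np.linalg.norm(h-f))
dh=P['h+']-P['h-']; print('hbar yaw',np.arctan2(dh[1],dh[0]))
for c,zc in [((181,234),0),((234,259),0),((305,332),0)]: print(proj(S,onz(D,*c,.012)))
o=get_obs(); print(o['orientation'])
```

```text
-front [ 0.5956 -0.0471  0.1798] 0.0016
-rear [0.5724 0.1783 0.1807] 0.0027
+front [ 0.6877 -0.0429  0.1738] 0.0036
+rear [0.6717 0.1916 0.1774] 0.005
h- [0.5775 0.2296 0.2094] 0.0015
h+ [0.6723 0.2216 0.2078] 0.0346
mid [ 0.64164637 -0.04500195  0.17680685] [0.62202978 0.18496052 0.17908109] [0.62491155 0.22559178 0.20858277] len 0.23080883511098715 yaw -1.4856988684905093 0.27296653444015084
hbar yaw -0.08379349365049785
(np.float64(318.5596506701148), np.float64(223.28284128327394))
(np.float64(266.0882132423286), np.float64(205.41933745315492))
(np.float64(214.44135655011272), np.float64(167.72352377560182))
[-3.13987310e+00  1.01025387e-04  2.81891141e+00]
```

step_arm(
  plan=[
    [8.5,[0,0,0],7],
    [8.5,[0,0,0],14],
    [8.5,[0,0,0],21],
    [8.5,[0,0,0],28],
    [8.5,[0,0,0],33.3],
  ],
)

```text
time: 0.52
eef_pos: [0.206, 0.6161, 0.2387]
orientation: [-3.141, 0.001, 2.232]
ft_force: [0.3, -0.6, 0.2]
gripper_width: 0.998
gripper_force: 0.0
```

step_arm(
  plan=[
    [8.5,[0,0,0],7],
    [8.5,[0,0,0],14],
    [8.5,[0,0,0],21],
    [8.5,[0,0,0],28],
    [8.5,[0,0,0],33.3],
  ],
)

```text
time: 0.93
eef_pos: [0.206, 0.6161, 0.2387]
orientation: [-3.141, 0.001, 1.651]
ft_force: [0.3, 0.4, 0.1]
gripper_width: 0.996
gripper_force: 0.0
```

```bash
cat >> h.py <<'E'
def to(x,y,z):
    "shift in cm along tool axes (nominal down, current yaw) to world point"
    o=get_obs(); R=Ro.from_euler('xyz',o['orientation']).as_matrix()
    print('at',o['eef_pos'].round(4),o['orientation'].round(4),'shift cm',(100*R.T@(np.array([x,y,z])-o['eef_pos'])).round(2),'t',round(o['time'],2))
E
python3 - <<'E'
from h import *
to(.408,.195,.16)
D=load('side0.png')
for c in [(230,233),(214,286)]: print(onz(D,*c,.012))
E
```

```text
at [0.206  0.6161 0.2387] [-3.1413e+00  1.1000e-03  1.6510e+00] shift cm [-43.59  16.76   7.91] t 0.93
[0.50121674 0.0949552  0.012     ]
[ 0.34212442 -0.00593395  0.012     ]
```

step_arm(
  plan=[
    [8.5,[-3.6,1.4,0],0],
    [8.5,[-7.2,2.8,0],0],
    [8.5,[-10.8,4.2,0],0],
    [8.5,[-14.4,5.6,0],0],
    [8.5,[-18,7,0],0],
  ],
)

```text
time: 1.35
eef_pos: [0.2917, 0.4411, 0.2388]
orientation: [-3.141, 0.001, 1.657]
ft_force: [0.9, -0.3, -0.8]
gripper_width: 0.998
gripper_force: 0.0
```

step_arm(
  plan=[
    [8.5,[-3.6,1.4,0],0],
    [8.5,[-7.2,2.8,0],0],
    [8.5,[-10.8,4.2,0],0],
    [8.5,[-14.4,5.6,0],0],
    [8.5,[-18,7,0],0],
  ],
)

```text
time: 1.77
eef_pos: [0.3767, 0.2677, 0.2391]
orientation: [-3.141, -0.0, 1.657]
ft_force: [1.2, 1.0, 0.5]
gripper_width: 0.995
gripper_force: 0.0
```

step_arm(
  plan=[
    [8.5,[-2.5,1,2.7],0],
    [8.5,[-5,2,5.4],0],
    [8.5,[-7.6,2.8,7.9],0],
    [8.5,[-7.6,2.8,7.9],0],
    [8.5,[-7.6,2.8,7.9],0],
  ],
)

```text
time: 2.18
eef_pos: [0.4101, 0.1942, 0.1589]
orientation: [-3.138, 0.002, 1.652]
ft_force: [-0.3, 0.4, 0.7]
gripper_width: 0.997
gripper_force: 0.0
```

Run:
```python
from h import *
to(.408,.195,.16)
s=save('wrist','w1.png'); d=save('side','d1.png'); print(s['xyz'],s['rotation'],s['fx'],s['cx'],s['cy']); print(proj(s,[.408,.195,.018]),proj(d,get_obs()['eef_pos']))
a=np.hstack([s['image'],cv2.resize(d['image'][100:270,90:260],(384,384),interpolation=cv2.INTER_CUBIC)])
cv2.imwrite('pics/v1.png',cv2.resize(a,(800,343))[:,:,::-1])
```

```text
at [0.4101 0.1942 0.1589] [-3.1385e+00  2.2000e-03  1.6525e+00] shift cm [ 0.1  -0.2  -0.11] t 2.18
[0.40397976 0.26807506 0.29316132] [2.84973390e+00 1.84624456e-03 8.23298289e-02] 274.41615409304774 260.6743860761381 190.39558562517735
(np.float64(259.2329423273306), np.float64(181.61133707580095)) (np.float64(174.2110419835543), np.float64(191.98299575473666))
```

View pics/v1.png

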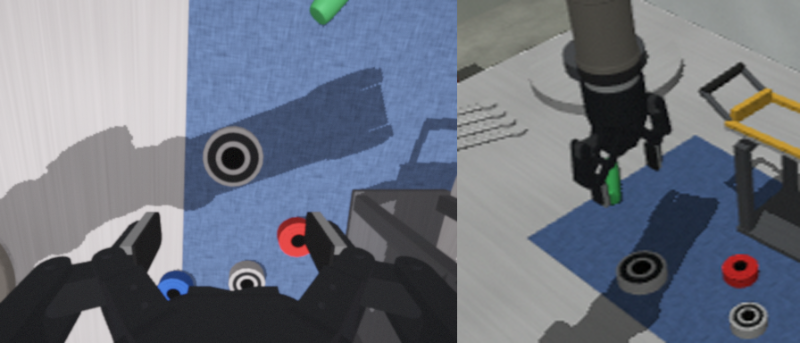

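The wrist view shows the large bearing at about (261,176) full-resolution, open between the fingers. The side crop shows the fingertips roughly level with the TCP.

```bash
cat >> h.py <<'E'
def black(s,u,v,z=.018,w=45,thr=75):
    "dark shield ring near (u,v): enclosing ellipse centre on plane z"
    u,v=int(u),int(v); g=cv2.cvtColor(s['image'],cv2.COLOR_RGB2GRAY)
    y0,x0=max(v-w,0),max(u-w,0); sub=g[y0:v+w,x0:u+w]
    c=cv2.HoughCircles(cv2.resize(sub,None,fx=4,fy=4,interpolation=cv2.INTER_CUBIC),cv2.HOUGH_GRADIENT,2,200,param1=120,param2=30,minRadius=40,maxRadius=170)
    if c is None: print('none');return
    for x,y,r in c[0][:2]:
        print('px',x/4+x0,y/4+y0,r/4,'world',onz(s,x/4+x0,y/4+y0,z).round(4), 'r_mm',1000*np.linalg.norm(onz(s,(x+r)/4+x0,y/4+y0,z)-onz(s,x/4+x0,y/4+y0,z)))
E
python3 - <<'E'
from h import *
s=load('w1.png'); black(s,261,176)
d=load('side0.png'); 
for c in [(181,234),(234,259),(305,332)]: black(d,*c,w=22)
d=load('d1.png'); p=get_obs()['eef_pos']
print([proj(d,p-[0,0,k]) for k in (-.008,0,.008)])
E
```

```text
px 260.75 177.25 12.6 world [0.4092 0.1998 0.018 ] r_mm 13.003833519569627
px 182.25 238.25 12.95 world [0.3966 0.1752 0.018 ] r_mm 35.646921583567995
px 233.75 253.25 10.4 world [0.4491 0.0295 0.018 ] r_mm 27.41451684291523
px 302.75 330.75 11.0 world [ 0.3816 -0.249   0.018 ] r_mm 24.31312938433038
[(np.float64(173.80368798473097), np.float64(189.57171769103599)), (np.float64(174.2110419835543), np.float64(191.98299575473666)), (np.float64(174.61494575924064), np.float64(194.37385067937583))]
```

step_arm(
  plan=[
    [8.5,[0.5,-0.15,4],0],
    [8.5,[0.5,-0.15,8],0],
    [8.5,[0.5,-0.15,11.5],0],
    [8.5,[0.5,-0.15,13.5],0],
    [8.5,[0.5,-0.15,14.5],0],
  ],
)

```text
time: 2.7
eef_pos: [0.4074, 0.2025, 0.0134]
orientation: [-3.139, 0.001, 1.66]
ft_force: [-0.5, -1.0, -0.3]
gripper_width: 0.999
gripper_force: 0.0
```

step_arm(
  plan=[
    [8.5,[0,0,0.2],0],
    [8.5,[0,0,0.4],0],
    [8.5,[0,0,0.5],0],
    [8.5,[0,0,0.6],0],
  ],
)

```text
time: 3.03
eef_pos: [0.4102, 0.2024, 0.0107]
orientation: [3.139, -0.002, 1.657]
ft_force: [-0.4, 0.7, 0.3]
gripper_width: 0.997
gripper_force: 0.0
```

step_arm(
  plan=[
    [8.5,[-0.2,0,0.1],0],
    [8.5,[-0.2,0,0.2],0],
    [8.5,[-0.2,0,0.2],0],
  ],
)

```text
time: 3.28
eef_pos: [0.4093, 0.1993, 0.0077]
orientation: [3.141, -0.001, 1.656]
ft_force: [0.2, -0.3, -0.2]
gripper_width: 0.994
gripper_force: 0.0
```

Run:
```python
from h import *
print(get_obs()['eef_pos'],get_obs()['ft_force'])
s=save('wrist','w2.png'); d=save('side','d2.png'); sc=save('scene','s2.png')
a=[cv2.resize(s['image'][120:340,110:410],(400,293)),cv2.resize(d['image'][180:280,125:262],(400,293),interpolation=cv2.INTER_CUBIC)]
cv2.imwrite('pics/v2.png',np.hstack(a)[:,:,::-1])
```

```text
[0.40934941 0.19932071 0.00769584] [ 0.18607386 -0.32023732 -0.20205807]
```

View pics/v2.png

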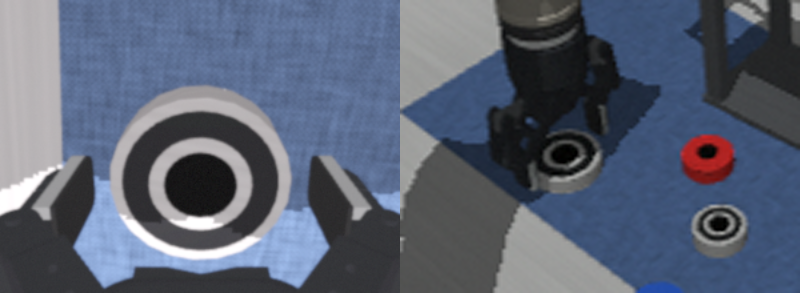

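The wrist crop shows the bearing centred between the pads. The side crop shows the fingertips alongside it with no bench contact.

step_arm(
  plan=[
    [6.5,[0,0,0],0],
    [6.5,[0,0,0],0],
    [6.5,[0,0,0],0],
    [6.5,[0,0,0],0],
    [6.5,[0,0,0],0],
  ],
)

```text
time: 3.85
eef_pos: [0.4094, 0.1994, 0.0076]
orientation: [3.141, -0.0, 1.656]
ft_force: [-0.1, 0.6, 4.7]
gripper_width: 0.794
gripper_force: 66.9
```

step_arm(
  plan=[
    [6,[0,0,0],0],
    [6,[0,0,-3],0],
    [6,[0,0,-7],0],
    [6,[0,0,-11],0],
    [6,[0,0,-15],0],
  ],
)

```text
time: 4.27
eef_pos: [0.408, 0.1984, 0.1579]
orientation: [-3.14, 0.002, 1.656]
ft_force: [0.4, 1.3, -3.7]
gripper_width: 0.788
gripper_force: 70.3
```

step_arm(
  plan=[
    [6,[0,0,-4],0],
    [6,[0,0,-8],0],
    [6,[0,0,-11],0],
    [6,[0,0,-11],0],
  ],
)

```text
time: 4.6
eef_pos: [0.4122, 0.201, 0.273]
orientation: [3.132, -0.007, 1.657]
ft_force: [1.4, 1.1, -2.6]
gripper_width: 0.79
gripper_force: 70.8
```

Run:
```python
from h import *
o=get_obs(); print(o['gripper_width'],o['gripper_force'],o['ft_force'])
L=np.array([.642,-.045,.175]); yaw=-1.486; X=np.array([np.cos(yaw),np.sin(yaw),0])
p=L-.045*X; to(p[0],p[1],.26)
```

```text
0.7899745380539533 70.79403877258301 [ 1.43395335  1.13232275 -2.58030947]
at [0.4122 0.201  0.273 ] [ 3.1321 -0.0073  1.6567] shift cm [-21.99  20.77   1.33] t 4.6
```

step_arm(
  plan=[
    [6,[-3,3,0],0],
    [6,[-5.8,5.4,0],0],
    [6,[-8.6,8,0],0],
    [6,[-11.4,10.7,0],0],
    [6,[-14,13.3,0],0],
  ],
)

```text
time: 5.02
eef_pos: [0.5536, 0.0695, 0.2653]
orientation: [-3.139, 0.001, 1.656]
ft_force: [0.5, 0.6, -1.9]
gripper_width: 0.793
gripper_force: 70.5
```

step_arm(
  plan=[
    [6,[-3,2.7,0.5],0],
    [6,[-5.5,5,1],0],
    [6,[-7.5,7,1],0],
    [6,[-8,7.5,1],0],
    [6,[-8,7.5,1],0],
  ],
)

```text
time: 5.43
eef_pos: [0.6351, -0.005, 0.2547]
orientation: [-3.138, 0.003, 1.652]
ft_force: [0.3, 0.1, -2.4]
gripper_width: 0.785
gripper_force: 70.5
```

Run:
```python
from h import *
o=get_obs(); print(o['eef_pos'],o['orientation'],o['ft_force'])
s=save('wrist','w3.png');d=save('side','d3.png'); c=save('scene','s3.png');cv2.imwrite('pics/v3.png',s['image'][:,:,::-1])
L=np.array([.642,-.045,.175]); yaw=-1.486; X=np.array([np.cos(yaw),np.sin(yaw),0]);Y=np.array([-X[1],X[0],0])
# expected inner rail-top lines and detected yellow transitions
h=cv2.cvtColor(s['image'],cv2.COLOR_RGB2HSV); m=cv2.inRange(h,(15,120,80),(32,255,255))
for r in range(20,380,40):
    k=np.flatnonzero(m[r]); 
    if len(k): 
        g=np.split(k,np.flatnonzero(np.diff(k)>3)+1); print(r,[(a[0],a[-1]) for a in g if len(a)>2])
for xx in (0,-.1,-.225):
    print(xx,[np.round(proj(s,L+X*xx+Y*yy+[0,0,z]),1) for yy,z in((-.052,.0085),(-.04,.0085),(.04,.0045),(.052,.0045))])
```

```text
[ 0.63512881 -0.00496648  0.25472252] [-3.13816290e+00  2.53673931e-03  1.65206337e+00] [ 0.29804313  0.07897272 -2.4280883 ]
20 [(np.int64(187), np.int64(204)), (np.int64(323), np.int64(341))]
60 [(np.int64(189), np.int64(206)), (np.int64(320), np.int64(338))]
100 [(np.int64(193), np.int64(208)), (np.int64(318), np.int64(335))]
140 [(np.int64(196), np.int64(211)), (np.int64(316), np.int64(332))]
180 [(np.int64(199), np.int64(213)), (np.int64(314), np.int64(329))]
220 [(np.int64(200), np.int64(202)), (np.int64(319), np.int64(327))]
0 [array([203.3, 250.9]), array([217.6, 250.9]), array([312.3, 248.4]), array([326.4, 248.4])]
-0.1 [array([194.7, 128.9]), array([211.1, 128.9]), array([319.2, 128.2]), array([335.3, 128.1])]
-0.225 [array([179.8, -83.4]), array([199.7, -83.5]), array([331.2, -79.8]), array([350.7, -79.9])]
```

View pics/v3.png

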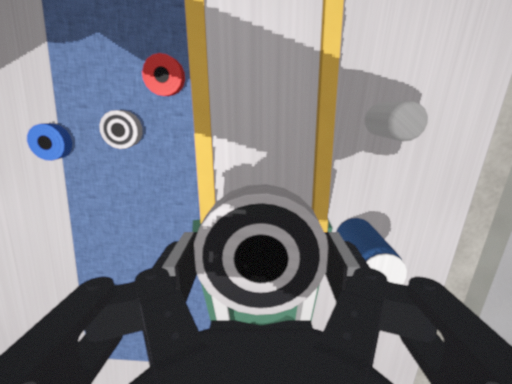

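The wrist view shows the tray rails at columns 196–211 and 316–332 (row 140), so the tray centre is at column about 264. The held bearing is at column 261, so I need about +2 mm in tool y.

step_arm(
  plan=[
    [6,[0.45,0.23,2],0],
    [6,[0.45,0.23,4],0],
    [6,[0.45,0.23,5.5],0],
    [6,[0.45,0.23,6.3],0],
    [6,[0.45,0.23,6.5],0],
  ],
)

```text
time: 6.0
eef_pos: [0.6353, 0.0046, 0.1906]
orientation: [-3.138, -0.001, 1.659]
ft_force: [0.1, -1.0, -2.5]
gripper_width: 0.792
gripper_force: 70.6
```

step_arm(
  plan=[
    [6,[0,0,0],0],
    [6,[0,0,0],0],
    [6,[0,0,0],0],
  ],
)

```text
time: 6.25
eef_pos: [0.6378, 0.0026, 0.1936]
orientation: [3.139, -0.0, 1.657]
ft_force: [-0.4, 0.5, -3.2]
gripper_width: 0.789
gripper_force: 70.6
```

step_arm(
  plan=[
    [6,[0,0,0.1],0],
    [6,[0,0,0.1],0],
  ],
)

```text
time: 6.42
eef_pos: [0.6374, 0.0025, 0.1919]
orientation: [3.14, -0.0, 1.656]
ft_force: [0.4, -0.1, -2.7]
gripper_width: 0.79
gripper_force: 70.6
```

step_arm(
  plan=[
    [6,[0,0,0.1],0],
    [6,[0,0,0.1],0],
  ],
)

```text
time: 6.58
eef_pos: [0.6371, 0.0026, 0.1903]
orientation: [3.142, -0.0, 1.656]
ft_force: [0.1, 0.3, -2.6]
gripper_width: 0.794
gripper_force: 70.6
```

step_arm(
  plan=[
    [6,[-0.2,0,0.15],0],
    [6,[-0.2,0,0.2],0],
    [6,[-0.2,0,0.2],0],
  ],
)

```text
time: 6.83
eef_pos: [0.6371, 0.0003, 0.1881]
orientation: [-3.141, 0.0, 1.656]
ft_force: [-1.1, -0.5, -2.8]
gripper_width: 0.787
gripper_force: 70.6
```

step_arm(
  plan=[
    [6,[0,0,0.1],0],
    [6,[0,0,0.1],0],
  ],
)

```text
time: 7.0
eef_pos: [0.6372, 0.0006, 0.1871]
orientation: [-3.141, -0.0, 1.656]
ft_force: [-0.3, -0.2, -2.8]
gripper_width: 0.791
gripper_force: 70.6
```

step_arm(
  plan=[
    [6,[0,0,0.1],0],
    [6,[0,0,0.1],0],
  ],
)

```text
time: 7.17
eef_pos: [0.6372, 0.0007, 0.1861]
orientation: [-3.141, -0.0, 1.657]
ft_force: [1.0, 0.0, -2.4]
gripper_width: 0.79
gripper_force: 70.6
```

step_arm(
  plan=[
    [6,[0,0,0.1],0],
    [6,[0,0,0.1],0],
  ],
)

```text
time: 7.33
eef_pos: [0.6375, 0.0006, 0.1857]
orientation: [3.141, -0.0, 1.657]
ft_force: [0.2, -0.9, -0.7]
gripper_width: 0.788
gripper_force: 70.9
```

step_arm(
  plan=[
    [6,[0,0,0.1],0],
    [6,[0,0,0.1],0],
  ],
)

```text
time: 7.5
eef_pos: [0.6379, 0.0005, 0.1855]
orientation: [3.14, -0.0, 1.656]
ft_force: [-0.9, -0.1, 5.3]
gripper_width: 0.789
gripper_force: 71.4
```

Contact came at z ≈ 0.1857, as predicted. Release and rise.

step_arm(
  plan=[
    [7.6,[0,0,-0.1],0],
    [8.5,[0,0,-0.1],0],
    [8.5,[0,0,-0.1],0],
    [8.5,[0,0,-3],0],
    [8.5,[0,0,-6],0],
  ],
)

```text
time: 7.92
eef_pos: [0.6357, 0.0009, 0.2428]
orientation: [-3.137, 0.0, 1.656]
ft_force: [0.3, -0.6, 1.0]
gripper_width: 0.997
gripper_force: 0.0
```

Run:
```python
from h import *
s=save('wrist','w4.png'); p=proj(s,[.6379,.0005,.193]); print(p); black(s,*p,z=.193,w=70)
to(.384,-.250,.245)
```

```text
(np.float64(264.21497855265824), np.float64(216.44695941302604))
px 263.75 215.75 39.45 world [0.6375 0.001  0.193 ] r_mm 28.393922231872107
px 257.25 274.75 41.1 world [ 0.6369 -0.0481  0.193 ] r_mm 31.673005385672386
at [6.401e-01 1.000e-04 2.509e-01] [3.1330e+00 3.0000e-04 1.6563e+00] shift cm [-22.73 -27.66   0.36] t 7.97
```

step_arm(
  plan=[
    [8.5,[-2.5,-3,-1],0],
    [8.5,[-5,-6.1,-1],0],
    [8.5,[-7.5,-9.2,-1],0],
    [8.5,[-10,-12.2,-1],0],
    [8.5,[-12.5,-15.2,-1],0],
  ],
)

```text
time: 8.38
eef_pos: [0.4951, -0.1382, 0.2541]
orientation: [3.141, -0.0, 1.657]
ft_force: [0.4, -0.3, 0.7]
gripper_width: 0.994
gripper_force: 0.0
```

step_arm(
  plan=[
    [8.5,[-2.5,-3.1,0],0],
    [8.5,[-5,-6.2,1],0],
    [8.5,[-7.5,-9.2,3],0],
    [8.5,[-10,-12.1,6],0],
    [8.5,[-10.2,-12.5,9],0],
  ],
)

```text
time: 8.8
eef_pos: [0.3787, -0.2538, 0.1656]
orientation: [3.135, 0.002, 1.65]
ft_force: [1.2, 0.2, -0.9]
gripper_width: 1.002
gripper_force: 0.0
```

step_arm(
  plan=[
    [8.5,[0,0,0],0],
    [8.5,[0,0,0],0],
    [8.5,[0,0,0],0],
  ],
)

```text
time: 9.05
eef_pos: [0.3823, -0.2493, 0.1653]
orientation: [3.14, 0.001, 1.657]
ft_force: [0.3, -0.3, 0.4]
gripper_width: 0.993
gripper_force: 0.0
```

Run:
```python
from h import *
s=save('wrist','w5.png'); p=proj(s,[.384,-.25,.018]); print(p); black(s,*p,z=.018,w=45)
to(.384,-.250,.0077)
```

```text
(np.float64(261.9945973780197), np.float64(181.86105541194587))
px 261.75 181.25 25.75 world [ 0.3837 -0.2494  0.018 ] r_mm 27.322390233459323
at [ 0.383  -0.2493  0.1657] [3.1385e+00 1.3000e-03 1.6585e+00] shift cm [-0.06  0.05 15.8 ] t 9.1
```

step_arm(
  plan=[
    [8.5,[0,0.1,4],0],
    [8.5,[0,0.1,8],0],
    [8.5,[0,0.1,11.5],0],
    [8.5,[0,0.1,14.5],0],
    [8.5,[0,0.1,15.7],0],
  ],
)

```text
time: 9.52
eef_pos: [0.3825, -0.2474, 0.005]
orientation: [-3.14, -0.002, 1.66]
ft_force: [-0.2, 0.2, 0.4]
gripper_width: 0.995
gripper_force: 0.0
```

step_arm(
  plan=[
    [8.5,[0,0,0],0],
    [8.5,[0,0,0],0],
    [5.2,[0,0,0],0],
    [5.2,[0,0,0],0],
    [5.2,[0,0,0],0],
  ],
)

```text
time: 9.93
eef_pos: [0.3838, -0.2497, 0.0091]
orientation: [3.137, 0.001, 1.657]
ft_force: [-1.0, 0.8, 5.9]
gripper_width: 0.675
gripper_force: 62.8
```

step_arm(
  plan=[
    [5.2,[0,0,0],0],
    [5.2,[0,0,0],0],
    [5.2,[0,0,0],0],
    [5.2,[0,0,0],0],
  ],
)

```text
time: 10.27
eef_pos: [0.3838, -0.2497, 0.0091]
orientation: [3.137, 0.001, 1.657]
ft_force: [0.8, 0.8, 7.6]
gripper_width: 0.675
gripper_force: 62.9
```

step_arm(
  plan=[
    [5.2,[0,0,-3],0],
    [5.2,[0,0,-7],0],
    [5.2,[0,0,-11],0],
    [5.2,[0,0,-15],0],
    [5.2,[0,0,-18.5],0],
  ],
)

```text
time: 10.68
eef_pos: [0.3814, -0.2496, 0.1948]
orientation: [3.14, -0.0, 1.655]
ft_force: [1.7, 0.8, -1.9]
gripper_width: 0.672
gripper_force: 66.4
```

step_arm(
  plan=[
    [5.2,[0,0,-4],0],
    [5.2,[0,0,-7.5],0],
    [5.2,[0,0,-7.5],0],
  ],
)

```text
time: 10.93
eef_pos: [0.3852, -0.2517, 0.274]
orientation: [3.127, 0.002, 1.656]
ft_force: [0.4, -1.2, -1.8]
gripper_width: 0.675
gripper_force: 66.8
```

Run:
```python
from h import *
L=np.array([.6412,-.0451,.175]); yaw=-1.486; X=np.array([np.cos(yaw),np.sin(yaw),0])
for k in (.117,.118,.180): print((L-k*X).round(4))
p=L-.118*X; to(p[0],p[1],.255)
```

```text
[0.6313 0.0715 0.175 ]
[0.6312 0.0725 0.175 ]
[0.626  0.1343 0.175 ]
at [ 0.3852 -0.2517  0.274 ] [3.1270e+00 2.3000e-03 1.6564e+00] shift cm [30.2  27.25  2.23] t 10.93
```

step_arm(
  plan=[
    [5.2,[2.9,2.6,0],0],
    [5.2,[5.8,5.2,0],0],
    [5.2,[8.7,7.8,0],0],
    [5.2,[11.6,10.4,0],0],
    [5.2,[14.5,13,0],0],
  ],
)

```text
time: 11.35
eef_pos: [0.499, -0.0918, 0.267]
orientation: [3.141, -0.002, 1.656]
ft_force: [0.7, -0.4, -1.1]
gripper_width: 0.677
gripper_force: 66.6
```

step_arm(
  plan=[
    [5.2,[2.9,2.6,0],0],
    [5.2,[5.8,5.2,0],0],
    [5.2,[8.7,7.8,0],0],
    [5.2,[11.6,10.4,0],0],
    [5.2,[13.5,12.2,0.5],0],
  ],
)

```text
time: 11.77
eef_pos: [0.6106, 0.0562, 0.2621]
orientation: [3.14, -0.002, 1.661]
ft_force: [0.8, 0.8, -1.3]
gripper_width: 0.674
gripper_force: 66.6
```

step_arm(
  plan=[
    [5.2,[2.2,2,1],0],
    [5.2,[2.2,2,1],0],
    [5.2,[2.2,2,1],0],
    [5.2,[2.2,2,1],0],
    [5.2,[2.2,2,1],0],
  ],
)

```text
time: 12.18
eef_pos: [0.6263, 0.0732, 0.2525]
orientation: [3.142, 0.0, 1.654]
ft_force: [-0.3, -0.7, -2.1]
gripper_width: 0.679
gripper_force: 66.5
```

Run:
```python
from h import *
to(.6312,.0725,.1910)
s=save('wrist','w6.png')
h=cv2.cvtColor(s['image'],cv2.COLOR_RGB2HSV); m=cv2.inRange(h,(15,120,80),(32,255,255))
for r in (40,100,160):
    k=np.flatnonzero(m[r]); g=np.split(k,np.flatnonzero(np.diff(k)>3)+1); print(r,[(a[0],a[-1]) for a in g if len(a)>2])
print(proj(s,[.6312,.0725,.18]),proj(s,get_obs()['eef_pos']*[1,1,0]+[0,0,.18]))
```

```text
at [0.6263 0.0732 0.2525] [3.1416e+00 4.0000e-04 1.6542e+00] shift cm [-0.11  0.48  6.15] t 12.18
40 [(np.int64(207), np.int64(223))]
100 [(np.int64(194), np.int64(211)), (np.int64(322), np.int64(339))]
160 [(np.int64(200), np.int64(214)), (np.int64(318), np.int64(334))]
(np.float64(266.9164156694982), np.float64(206.2975084244738)) (np.float64(261.02278829778544), np.float64(204.9709406309798))
```

step_arm(
  plan=[
    [5.2,[-0.1,0.46,2],0],
    [5.2,[-0.1,0.46,4],0],
    [5.2,[-0.1,0.46,5.4],0],
    [5.2,[-0.1,0.46,6],0],
    [5.2,[-0.1,0.46,6.2],0],
  ],
)

```text
time: 12.65
eef_pos: [0.6306, 0.0736, 0.1896]
orientation: [-3.14, -0.0, 1.655]
ft_force: [0.9, 0.5, -2.3]
gripper_width: 0.679
gripper_force: 66.7
```

step_arm(
  plan=[
    [5.2,[0,0,0],0],
    [5.2,[0,0,0],0],
    [5.2,[0,0,0],0],
  ],
)

```text
time: 12.9
eef_pos: [0.6323, 0.0742, 0.1917]
orientation: [3.139, -0.0, 1.656]
ft_force: [0.1, -0.3, -2.4]
gripper_width: 0.671
gripper_force: 66.7
```

step_arm(
  plan=[
    [5.2,[-0.1,-0.1,0.2],0],
    [5.2,[-0.1,-0.1,0.4],0],
    [5.2,[-0.1,-0.1,0.4],0],
  ],
)

```text
time: 13.15
eef_pos: [0.6309, 0.0731, 0.1867]
orientation: [3.141, 0.0, 1.656]
ft_force: [-0.3, -0.8, -0.9]
gripper_width: 0.675
gripper_force: 66.7
```

step_arm(
  plan=[
    [5.2,[0,0,0.1],0],
    [5.2,[0,0,0.1],0],
  ],
)

```text
time: 13.32
eef_pos: [0.6313, 0.0731, 0.1865]
orientation: [3.14, -0.0, 1.656]
ft_force: [-0.8, -0.3, 3.1]
gripper_width: 0.67
gripper_force: 67.4
```

step_arm(
  plan=[
    [6.8,[0,0,-0.15],0],
    [8.5,[0,0,-0.15],0],
    [8.5,[0,0,-0.15],0],
    [8.5,[0,0,-3],0],
    [8.5,[0,0,-6.5],0],
  ],
)

```text
time: 13.73
eef_pos: [0.6284, 0.0737, 0.2478]
orientation: [-3.135, 0.001, 1.657]
ft_force: [1.2, 0.1, 0.7]
gripper_width: 0.999
gripper_force: 0.0
```

Run:
```python
from h import *
s=save('wrist','w7.png'); p=proj(s,[.6313,.0731,.193]); print(p); black(s,*p,z=.193,w=60)
to(.4395,.0225,.255)
```

```text
(np.float64(265.31957110415254), np.float64(214.08626931203904))
px 262.75 214.75 29.75 world [0.6295 0.0724 0.193 ] r_mm 21.969900908633157
px 244.75 263.75 38.9 world [0.6191 0.0302 0.193 ] r_mm 30.41123210729877
at [0.6336 0.0732 0.2575] [ 3.1327e+00 -8.0000e-04  1.6564e+00] shift cm [ -3.39 -19.77   0.07] t 13.78
```

step_arm(
  plan=[
    [8.5,[-0.7,-3.5,-0.5],0],
    [8.5,[-1.4,-7,-0.5],0],
    [8.5,[-2.1,-11,-0.5],0],
    [8.5,[-2.8,-15,0],0],
    [8.5,[-3.4,-18.8,1],0],
  ],
)

```text
time: 14.2
eef_pos: [0.4452, 0.0225, 0.2403]
orientation: [3.14, -0.0, 1.656]
ft_force: [-0.3, 1.2, 1.6]
gripper_width: 0.995
gripper_force: 0.0
```

step_arm(
  plan=[
    [8.5,[0,-1,3],0],
    [8.5,[0,-1,6],0],
    [8.5,[0,-1,8],0],
    [8.5,[0,-1,8],0],
    [8.5,[0,-1,8],0],
  ],
)

```text
time: 14.62
eef_pos: [0.4359, 0.0221, 0.1601]
orientation: [-3.14, 0.001, 1.656]
ft_force: [-0.1, -0.0, 0.6]
gripper_width: 0.994
gripper_force: 0.0
```

Run:
```python
from h import *
s=save('wrist','w8.png'); p=proj(s,[.4395,.0225,.018]); print(p); black(s,*p,z=.018,w=40)
to(.4395,.0225,.0095)
```

```text
(np.float64(264.40228962892354), np.float64(182.37379511382667))
px 267.75 179.25 18.55 world [0.4427 0.0261 0.018 ] r_mm 19.27068860946946
at [0.437  0.0223 0.161 ] [3.1405e+00 3.0000e-04 1.6561e+00] shift cm [-0.    0.23 15.15] t 14.67
```

step_arm(
  plan=[
    [8.5,[0.3,0.6,4],0],
    [8.5,[0.3,0.6,8],0],
    [8.5,[0.3,0.6,11],0],
    [8.5,[0.3,0.6,14],0],
    [8.5,[0.3,0.6,15],0],
  ],
)

```text
time: 15.08
eef_pos: [0.4414, 0.0262, 0.0083]
orientation: [-3.138, 0.001, 1.657]
ft_force: [0.1, -0.0, 0.5]
gripper_width: 0.996
gripper_force: 0.0
```

step_arm(
  plan=[
    [8.5,[0,0,0],0],
    [8.5,[0,0,0],0],
    [4.2,[0,0,0],0],
    [4.2,[0,0,0],0],
    [4.2,[0,0,0],0],
  ],
)

```text
time: 15.5
eef_pos: [0.4433, 0.0264, 0.0117]
orientation: [3.138, -0.001, 1.657]
ft_force: [-2.6, 0.9, 0.7]
gripper_width: 0.594
gripper_force: 0.1
```

step_arm(
  plan=[
    [4.2,[0,0,0],0],
    [4.2,[0,0,0],0],
    [4.2,[0,0,0],0],
    [4.2,[0,0,0],0],
  ],
)

```text
time: 15.83
eef_pos: [0.4433, 0.0265, 0.0118]
orientation: [3.139, -0.001, 1.657]
ft_force: [-0.8, -0.4, 8.1]
gripper_width: 0.556
gripper_force: 60.2
```

step_arm(
  plan=[
    [4.2,[0,0,-3],0],
    [4.2,[0,0,-7],0],
    [4.2,[0,0,-11],0],
    [4.2,[0,0,-15],0],
    [4.2,[0,0,-18.5],0],
  ],
)

```text
time: 16.25
eef_pos: [0.4419, 0.0254, 0.1977]
orientation: [3.14, -0.001, 1.655]
ft_force: [-0.2, 0.9, -1.5]
gripper_width: 0.553
gripper_force: 62.8
```

step_arm(
  plan=[
    [4.2,[0,0,-4],0],
    [4.2,[0,0,-7],0],
    [4.2,[0,0,-7],0],
  ],
)

```text
time: 16.5
eef_pos: [0.4458, 0.0263, 0.2715]
orientation: [3.129, -0.006, 1.657]
ft_force: [1.7, -0.1, -0.9]
gripper_width: 0.556
gripper_force: 63.2
```

Run:
```python
from h import *
to(.626,.1343,.255)
```

```text
at [0.4458 0.0263 0.2715] [ 3.1294 -0.0059  1.6566] shift cm [ 9.21 18.86  1.93] t 16.5
```

step_arm(
  plan=[
    [4.2,[1.8,3.6,0],0],
    [4.2,[3.6,7.2,0],0],
    [4.2,[5.4,10.8,0],0],
    [4.2,[7,14.2,0],0],
    [4.2,[8.4,17,0.5],0],
  ],
)

```text
time: 16.92
eef_pos: [0.6062, 0.1263, 0.2598]
orientation: [3.141, -0.0, 1.658]
ft_force: [-0.2, -0.1, 0.2]
gripper_width: 0.555
gripper_force: 63.1
```

step_arm(
  plan=[
    [4.2,[0.8,1.9,1],0],
    [4.2,[0.8,1.9,1],0],
    [4.2,[0.8,1.9,1],0],
    [4.2,[0.8,1.9,1],0],
    [4.2,[0.8,1.9,1],0],
  ],
)

```text
time: 17.33
eef_pos: [0.6216, 0.1325, 0.2508]
orientation: [-3.142, -0.0, 1.655]
ft_force: [0.7, -1.2, -1.6]
gripper_width: 0.559
gripper_force: 63.1
```

Run:
```python
from h import *
to(.626,.1343,.1910)
s=save('wrist','w9.png')
h=cv2.cvtColor(s['image'],cv2.COLOR_RGB2HSV); m=cv2.inRange(h,(15,120,80),(32,255,255))
for r in (100,130,160,190):
    k=np.flatnonzero(m[r]); g=np.split(k,np.flatnonzero(np.diff(k)>3)+1); print(r,[(a[0],a[-1]) for a in g if len(a)>2])
print(proj(s,[.626,.1343,.18]),proj(s,get_obs()['eef_pos']*[1,1,0]+[0,0,.18]))
```

```text
at [0.6216 0.1325 0.2508] [-3.1416e+00 -4.0000e-04  1.6547e+00] shift cm [0.14 0.45 5.98] t 17.33
100 []
130 []
160 [(np.int64(198), np.int64(213)), (np.int64(318), np.int64(335))]
190 [(np.int64(200), np.int64(215)), (np.int64(316), np.int64(331))]
(np.float64(266.55846816408183), np.float64(204.05117733269296)) (np.float64(261.0320369742675), np.float64(205.4910210688809))
```

step_arm(
  plan=[
    [4.2,[0.1,0.42,2],0],
    [4.2,[0.1,0.42,4],0],
    [4.2,[0.1,0.42,5],0],
    [4.2,[0.1,0.42,5.6],0],
    [4.2,[0.1,0.42,5.6],0],
  ],
)

```text
time: 17.8
eef_pos: [0.6255, 0.135, 0.1935]
orientation: [-3.14, -0.0, 1.656]
ft_force: [-0.3, 0.4, -2.0]
gripper_width: 0.557
gripper_force: 63.1
```

step_arm(
  plan=[
    [4.2,[0,0,0],0],
    [4.2,[0,0,0],0],
  ],
)

```text
time: 17.97
eef_pos: [0.6272, 0.1351, 0.1956]
orientation: [3.139, -0.0, 1.656]
ft_force: [0.3, -0.7, -2.1]
gripper_width: 0.553
gripper_force: 63.1
```

step_arm(
  plan=[
    [4.2,[0,-0.1,0.3],0],
    [4.2,[0,-0.1,0.55],0],
    [4.2,[0,-0.1,0.55],0],
  ],
)

```text
time: 18.22
eef_pos: [0.6257, 0.1351, 0.189]
orientation: [3.141, -0.0, 1.657]
ft_force: [-0.3, -0.1, -0.9]
gripper_width: 0.555
gripper_force: 63.3
```

step_arm(
  plan=[
    [4.2,[0,0,0.1],0],
    [4.2,[0,0,0.1],0],
  ],
)

```text
time: 18.38
eef_pos: [0.6261, 0.1351, 0.1888]
orientation: [3.14, -0.0, 1.656]
ft_force: [0.2, -0.0, 4.2]
gripper_width: 0.549
gripper_force: 63.8
```

step_arm(
  plan=[
    [5.6,[0,0,-0.15],0],
    [6.8,[0,0,-0.15],0],
    [6.8,[0,0,-0.15],0],
    [6.8,[0,0,-3],0],
    [6.8,[0,0,-7],0],
  ],
)

```text
time: 18.8
eef_pos: [0.6226, 0.1353, 0.2544]
orientation: [-3.133, 0.002, 1.657]
ft_force: [0.1, 0.8, 0.3]
gripper_width: 0.799
gripper_force: 0.0
```

step_arm(
  plan=[
    [6.8,[3,0,-1],0],
    [6.8,[6,0,-2],0],
    [6.8,[9,0,-3],0],
    [6.8,[9,0,-3],0],
    [6.8,[9,0,-3],0],
  ],
)

```text
time: 19.22
eef_pos: [0.6174, 0.228, 0.2877]
orientation: [3.141, -0.001, 1.662]
ft_force: [-0.4, -0.6, -0.2]
gripper_width: 0.798
gripper_force: 0.0
```

Run:
```python
from h import *
to(.6175,.2339,.23); print(get_obs()['joint_pos'].round(2))
s=save('wrist','w10.png');d=save('side','d10.png');c=save('scene','s10.png')
a=[s['image'],cv2.resize(d['image'][120:280,190:403],(512,384),interpolation=cv2.INTER_CUBIC)]
cv2.imwrite('pics/v10.png',cv2.resize(np.hstack(a),(800,300))[:,:,::-1])
```

```text
at [0.6174 0.228  0.2877] [ 3.1412e+00 -7.0000e-04  1.6617e+00] shift cm [0.59 0.06 5.77] t 19.22
[-0.95  0.49  0.79  1.46 -0.35  1.34 -0.05]
```

View pics/v10.png

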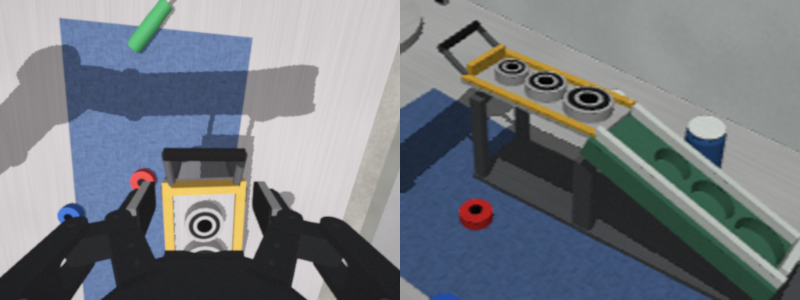

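The side crop shows all three bearings flat in a row, largest nearest the ramp. The wrist view shows the handle bar centred at about (261,198) full-resolution.

Run:
```python
from h import *
s=load('w10.png'); g=cv2.cvtColor(s['image'],cv2.COLOR_RGB2GRAY)
for c in (230,261,290):
    col=g[170:240,c].astype(int); k=np.flatnonzero(col<60)+170; print(c,k.min() if len(k) else None,k.max() if len(k) else None)
k=np.flatnonzero(g[198]<60); print(k[(k>190)&(k<330)][[0,-1]])
for v in (190,205): print(onz(s,261,v,.21))
print(proj(s,[.6175,.2339,.21]))
```

```text
230 190 213
261 190 206
290 190 212
[208 314]
[0.616582  0.2389571 0.21     ]
[0.61775963 0.22618939 0.21      ]
(np.float64(261.553948121698), np.float64(196.04834696781577))
```

step_arm(
  plan=[
    [7,[0.6,0,0],-7],
    [7,[0.6,0,0],-14],
    [7,[0.6,0,0],-21],
    [7,[0.6,0,0],-28],
    [7,[0.6,0,0],-35],
  ],
)

```text
time: 19.78
eef_pos: [0.6174, 0.2286, 0.2874]
orientation: [-3.141, 0.0, 2.27]
ft_force: [-0.1, -0.2, -0.3]
gripper_width: 0.821
gripper_force: 0.0
```

step_arm(
  plan=[
    [7,[0,0,0],-7],
    [7,[0,0,0],-14],
    [7,[0,0,0],-21],
    [7,[0,0,0],-28],
    [7,[0,0,0],-35],
  ],
)

```text
time: 20.2
eef_pos: [0.6174, 0.2285, 0.2874]
orientation: [-3.141, -0.0, 2.881]
ft_force: [-0.7, -0.1, 0.1]
gripper_width: 0.818
gripper_force: 0.0
```

step_arm(
  plan=[
    [7,[0,0,0],-7],
    [7,[0,0,0],-14],
    [7,[0,0,0],-20],
    [7,[0,0,0],-20],
    [7,[0,0,0],-20],
  ],
)

```text
time: 20.62
eef_pos: [0.6175, 0.229, 0.2876]
orientation: [-3.141, -0.0, -3.061]
ft_force: [-0.3, 0.3, -0.8]
gripper_width: 0.82
gripper_force: 0.0
```

Run:
```python
from h import *
to(.6175,.2339,.21); print(get_obs()['joint_pos'].round(2))
```

```text
at [0.6175 0.229  0.2876] [-3.1412e+00 -5.0000e-04 -3.0610e+00] shift cm [-0.05  0.49  7.75] t 20.62
[-0.74  0.42  0.46  1.46 -0.19  1.31  1.38]
```

step_arm(
  plan=[
    [4,[0,0.45,0],0],
    [4,[0,0.45,0],0],
    [4,[0,0.45,0],0],
    [4,[0,0.45,1.5],0],
    [4,[0,0.45,3],0],
  ],
)

```text
time: 21.03
eef_pos: [0.6176, 0.2354, 0.2585]
orientation: [3.141, 0.003, -3.057]
ft_force: [-0.8, 0.5, 0.0]
gripper_width: 0.466
gripper_force: 0.0
```

step_arm(
  plan=[
    [4,[0,0,2],0],
    [4,[0,0,4],0],
    [4,[0,0,5.5],0],
    [4,[0,0,5.8],0],
    [4,[0,0,5.8],0],
  ],
)

```text
time: 21.45
eef_pos: [0.6162, 0.2352, 0.1986]
orientation: [-3.141, -0.002, -3.056]
ft_force: [0.2, 0.7, 0.7]
gripper_width: 0.467
gripper_force: 0.0
```

step_arm(
  plan=[
    [4,[0,0,0],0],
    [1,[0,0,0],0],
    [1,[0,0,0],0],
    [1,[0,0,0],0],
    [1,[0,0,0],0],
  ],
)

```text
time: 21.87
eef_pos: [0.6181, 0.232, 0.2016]
orientation: [-3.138, 0.002, -3.058]
ft_force: [-1.1, -5.3, 4.5]
gripper_width: 0.142
gripper_force: 58.5
```

step_arm(
  plan=[
    [1,[0,0,0],0],
    [1,[0,0,0],0],
    [1,[0,0,0],0],
  ],
)

```text
time: 22.12
eef_pos: [0.6181, 0.232, 0.2016]
orientation: [-3.138, 0.002, -3.058]
ft_force: [0.2, -6.0, 4.8]
gripper_width: 0.137
gripper_force: 58.5
```

Run:
```python
from h import *
to(.6175,.2339,.199); print(get_obs()['gripper_force'])
# arc: handle relative to now, cm, in tool axes (y=-tray x backwards, z down)
for a in np.linspace(0,.41,15):
    x=-.28*np.cos(a)+.035*np.sin(a); z=.28*np.sin(a)+.035*np.cos(a)
    print(round(a,3), 'y',round(-(x+.28)*100,2),'z',round(-(z-.035)*100,2))
```

```text
at [0.6181 0.232  0.2016] [-3.1384e+00  2.0000e-03 -3.0581e+00] shift cm [0.05 0.19 0.26] t 22.12
58.495697379112244
0.0 y -0.0 z -0.0
0.029 y -0.11 z -0.82
0.059 y -0.25 z -1.63
0.088 y -0.42 z -2.44
0.117 y -0.6 z -3.25
0.146 y -0.81 z -4.05
0.176 y -1.04 z -4.84
0.205 y -1.3 z -5.63
0.234 y -1.58 z -6.4
0.264 y -1.88 z -7.17
0.293 y -2.2 z -7.93
0.322 y -2.55 z -8.68
0.351 y -2.92 z -9.42
0.381 y -3.31 z -10.15
0.41 y -3.72 z -10.87
```

step_arm(
  plan=[
    [1,[0,-0.04,-0.35],0],
    [1,[0,-0.1,-0.73],0],
    [1,[0,-0.16,-1.1],0],
    [1,[0,-0.23,-1.48],0],
    [1,[0,-0.3,-1.86],0],
  ],
)

```text
time: 22.53
eef_pos: [0.6183, 0.2296, 0.2177]
orientation: [-3.139, 0.002, -3.058]
ft_force: [4.6, -4.1, -7.8]
gripper_width: 0.142
gripper_force: 58.3
```

step_arm(
  plan=[
    [1,[0,-0.08,-0.37],0],
    [1,[0,-0.16,-0.73],0],
    [1,[0,-0.24,-1.1],0],
    [1,[0,-0.33,-1.47],0],
    [1,[0,-0.42,-1.83],0],
  ],
)

```text
time: 22.95
eef_pos: [0.6185, 0.2257, 0.2359]
orientation: [-3.139, 0.001, -3.058]
ft_force: [3.8, -4.5, -6.7]
gripper_width: 0.141
gripper_force: 58.3
```

Run:
```python
from h import *
o=get_obs();print(o['eef_pos'],o['orientation'],o['ft_force'],o['gripper_force'])
```

```text
[0.61854181 0.22572904 0.2358646 ] [-3.13883989e+00  1.37124405e-03 -3.05824064e+00] [ 3.84615202 -4.49805591 -6.70790835] 58.32687199115753
```

step_arm(
  plan=[
    [1,[0,-0.1,-0.36],0],
    [1,[0,-0.2,-0.72],0],
    [1,[0,-0.31,-1.08],0],
    [1,[0,-0.42,-1.44],0],
    [1,[0,-0.54,-1.8],0],
  ],
)

```text
time: 23.37
eef_pos: [0.619, 0.2208, 0.2539]
orientation: [-3.139, 0.002, -3.058]
ft_force: [4.5, -3.0, -7.5]
gripper_width: 0.138
gripper_force: 58.4
```

step_arm(
  plan=[
    [1,[0,-0.13,-0.35],0],
    [1,[0,-0.26,-0.71],0],
    [1,[0,-0.39,-1.06],0],
    [1,[0,-0.52,-1.42],0],
    [1,[0,-0.66,-1.77],0],
  ],
)

```text
time: 23.78
eef_pos: [0.6195, 0.2146, 0.2717]
orientation: [-3.14, 0.002, -3.057]
ft_force: [4.5, -2.7, -6.9]
gripper_width: 0.141
gripper_force: 58.4
```

step_arm(
  plan=[
    [1,[0,-0.15,-0.34],0],
    [1,[0,-0.3,-0.69],0],
    [1,[0,-0.46,-1.03],0],
    [1,[0,-0.61,-1.37],0],
    [1,[0,-0.77,-1.71],0],
  ],
)

```text
time: 24.2
eef_pos: [0.6201, 0.2072, 0.2893]
orientation: [-3.14, 0.002, -3.057]
ft_force: [5.5, -3.6, -5.6]
gripper_width: 0.139
gripper_force: 58.4
```

step_arm(
  plan=[
    [1,[0,-0.18,-0.34],0],
    [1,[0,-0.36,-0.67],0],
    [1,[0,-0.54,-1.0],0],
    [1,[0,-0.72,-1.34],0],
    [1,[0,-0.92,-1.7],0],
  ],
)

```text
time: 24.62
eef_pos: [0.6208, 0.1986, 0.3066]
orientation: [-3.141, 0.002, -3.057]
ft_force: [4.3, -2.9, -4.9]
gripper_width: 0.141
gripper_force: 58.4
```

step_arm(
  plan=[
    [1,[0,0,0],0],
  ],
)

```text
time: 24.7
eef_pos: [0.6209, 0.1981, 0.3074]
orientation: [-3.141, 0.002, -3.057]
ft_force: [3.2, -2.3, -4.0]
gripper_width: 0.141
gripper_force: 58.4
```

step_arm(
  plan=[
    [1,[0,-0.04,-0.08],0],
    [1,[0,-0.07,-0.15],0],
    [1,[0,-0.07,-0.15],0],
    [1,[0,-0.07,-0.15],0],
    [1,[0,-0.07,-0.15],0],
  ],
)

```text
time: 25.12
eef_pos: [0.6209, 0.1978, 0.308]
orientation: [-3.141, 0.002, -3.057]
ft_force: [4.5, -3.0, -5.0]
gripper_width: 0.141
gripper_force: 58.4
```

step_arm(
  plan=[
    [1,[0,0,0],0],
    [1,[0,0,0],0],
    [1,[0,0,0],0],
    [1,[0,0,0],0],
    [1,[0,0,0],0],
  ],
)

```text
time: 25.53
eef_pos: [0.6209, 0.1978, 0.308]
orientation: [-3.141, 0.002, -3.057]
ft_force: [5.0, -3.2, -5.2]
gripper_width: 0.137
gripper_force: 58.4
```

step_arm(
  plan=[
    [1,[0,0,0],0],
    [1,[0,0,0],0],
    [1,[0,0,0],0],
    [1,[0,0,0],0],
    [1,[0,0,0],0],
  ],
)

```text
time: 25.95
eef_pos: [0.6209, 0.1978, 0.308]
orientation: [-3.141, 0.002, -3.057]
ft_force: [5.1, -2.9, -4.9]
gripper_width: 0.141
gripper_force: 58.4
```

step_arm(
  plan=[
    [1,[0,0,0],0],
    [1,[0,0,0],0],
    [1,[0,0,0],0],
    [1,[0,0,0],0],
    [1,[0,0,0],0],
  ],
)

```text
time: 26.37
eef_pos: [0.6209, 0.1978, 0.3079]
orientation: [-3.141, 0.002, -3.057]
ft_force: [5.2, -3.2, -5.0]
gripper_width: 0.141
gripper_force: 58.4
```

step_arm(
  plan=[
    [1,[0,0,0],0],
    [1,[0,0,0],0],
    [1,[0,0,0],0],
    [1,[0,0,0],0],
    [1,[0,0,0],0],
  ],
)

```text
time: 26.78
eef_pos: [0.6209, 0.1978, 0.308]
orientation: [-3.141, 0.002, -3.057]
ft_force: [4.6, -3.5, -4.4]
gripper_width: 0.139
gripper_force: 58.4
```

Run:
```python
from h import *
d=save('side','d11.png');c=save('scene','s11.png')
a=[cv2.resize(c['image'][150:250,110:243],(400,300),interpolation=cv2.INTER_CUBIC),cv2.resize(d['image'][130:290,200:413],(400,300),interpolation=cv2.INTER_CUBIC)]
cv2.imwrite('pics/v11.png',np.hstack(a)[:,:,::-1])
```

```text
(no output)
```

View pics/v11.png

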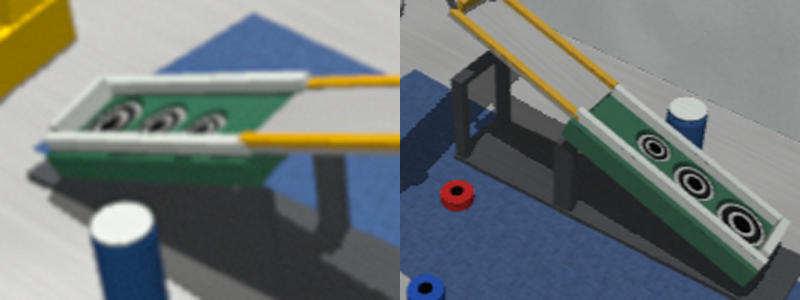

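Both crops show the tray empty and each bearing seated in its own hole, small at about (655,148), medium (694,184) and large (743,223). Now I lower along the same arc.

step_arm(
  plan=[
    [1,[0,0.22,0.45],0],
    [1,[0,0.42,0.85],0],
    [1,[0,0.62,1.2],0],
    [1,[0,0.81,1.53],0],
    [1,[0,0.99,1.85],0],
  ],
)

```text
time: 27.3
eef_pos: [0.6201, 0.2072, 0.2895]
orientation: [-3.139, 0.002, -3.056]
ft_force: [4.6, -4.0, -3.7]
gripper_width: 0.142
gripper_force: 58.7
```

step_arm(
  plan=[
    [1,[0,0.16,0.34],0],
    [1,[0,0.31,0.68],0],
    [1,[0,0.47,1.02],0],
    [1,[0,0.62,1.37],0],
    [1,[0,0.77,1.71],0],
  ],
)

```text
time: 27.72
eef_pos: [0.6194, 0.2147, 0.2724]
orientation: [-3.139, 0.002, -3.056]
ft_force: [4.1, -4.1, -2.2]
gripper_width: 0.138
gripper_force: 58.5
```

step_arm(
  plan=[
    [1,[0,0.14,0.35],0],
    [1,[0,0.27,0.71],0],
    [1,[0,0.4,1.06],0],
    [1,[0,0.53,1.42],0],
    [1,[0,0.66,1.77],0],
  ],
)

```text
time: 28.13
eef_pos: [0.6189, 0.2211, 0.2548]
orientation: [-3.139, 0.002, -3.056]
ft_force: [4.2, -4.4, -2.0]
gripper_width: 0.138
gripper_force: 58.5
```

step_arm(
  plan=[
    [1,[0,0.12,0.36],0],
    [1,[0,0.23,0.72],0],
    [1,[0,0.34,1.08],0],
    [1,[0,0.44,1.44],0],
    [1,[0,0.54,1.8],0],
  ],
)

```text
time: 28.55
eef_pos: [0.6185, 0.2262, 0.2369]
orientation: [-3.138, 0.002, -3.056]
ft_force: [4.7, -3.8, -1.8]
gripper_width: 0.136
gripper_force: 58.5
```

step_arm(
  plan=[
    [1,[0,0.09,0.36],0],
    [1,[0,0.18,0.73],0],
    [1,[0,0.26,1.1],0],
    [1,[0,0.34,1.46],0],
    [1,[0,0.42,1.83],0],
  ],
)

```text
time: 28.97
eef_pos: [0.6182, 0.23, 0.2187]
orientation: [-3.138, 0.002, -3.057]
ft_force: [3.5, -4.3, -1.2]
gripper_width: 0.137
gripper_force: 58.5
```

step_arm(
  plan=[
    [1,[0,0.07,0.36],0],
    [1,[0,0.14,0.73],0],
    [1,[0,0.2,1.1],0],
    [1,[0,0.26,1.45],0],
    [1,[0,0.3,1.75],0],
  ],
)

```text
time: 29.38
eef_pos: [0.6181, 0.232, 0.2059]
orientation: [-3.138, 0.002, -3.057]
ft_force: [-7.4, -9.4, 30.6]
gripper_width: 0.141
gripper_force: 62.0
```

step_arm(
  plan=[
    [1,[0,0,0],0],
    [1,[0,0,0],0],
  ],
)

```text
time: 29.55
eef_pos: [0.6181, 0.232, 0.206]
orientation: [-3.139, 0.002, -3.057]
ft_force: [-4.8, -9.3, 16.8]
gripper_width: 0.134
gripper_force: 60.6
```

step_arm(
  plan=[
    [1,[0,0,-0.15],0],
    [1,[0,0,-0.3],0],
    [1,[0,0,-0.3],0],
  ],
)

```text
time: 29.8
eef_pos: [0.618, 0.232, 0.2062]
orientation: [-3.138, 0.002, -3.057]
ft_force: [1.2, -6.1, 5.4]
gripper_width: 0.134
gripper_force: 59.2
```

step_arm(
  plan=[
    [3.5,[0,0,0],0],
    [3.5,[0,0,0],0],
    [3.5,[0,0,0],0],
    [4,[0,0,0],0],
    [4,[0,0,0],0],
  ],
)

```text
time: 30.22
eef_pos: [0.6163, 0.2365, 0.2037]
orientation: [3.141, -0.001, -3.054]
ft_force: [-0.3, 0.2, -0.3]
gripper_width: 0.465
gripper_force: 0.0
```

step_arm(
  plan=[
    [4,[0,0,-1],0],
    [4,[0,0,-3],0],
    [4,[0,0,-5],0],
    [4,[0,0,-8],0],
    [4,[0,0,-11],0],
  ],
)

```text
time: 30.63
eef_pos: [0.6163, 0.2353, 0.3152]
orientation: [-3.142, -0.001, -3.056]
ft_force: [0.2, -0.0, 0.0]
gripper_width: 0.469
gripper_force: 0.0
```

step_arm(
  plan=[
    [4,[0,3,0],0],
    [4,[0,6,0],0],
    [4,[0,9,0],0],
    [4,[0,9,0],0],
    [4,[0,9,0],0],
  ],
)

```text
time: 31.05
eef_pos: [0.608, 0.3282, 0.3139]
orientation: [3.141, -0.001, -3.051]
ft_force: [-0.5, -0.2, -0.3]
gripper_width: 0.472
gripper_force: 0.0
```

Run:
```python
from h import *
d=save('side','d12.png');c=save('scene','s12.png')
a=[cv2.resize(c['image'][140:300,110:323],(400,300),interpolation=cv2.INTER_CUBIC),cv2.resize(d['image'][130:290,200:413],(400,300),interpolation=cv2.INTER_CUBIC)]
cv2.imwrite('pics/v12.png',np.hstack(a)[:,:,::-1])
for n,x in (('scene0.png',c),('side0.png',d)):
    m=[cv2.inRange(cv2.cvtColor(q['image'],cv2.COLOR_RGB2HSV),(15,150,120),(30,255,255)) for q in (load(n),x)]
    print([cv2.countNonZero(q) for q in m],cv2.countNonZero(m[0]^m[1]))
```

```text
[2173, 2188] 27
[4297, 4314] 17
```

View pics/v12.png

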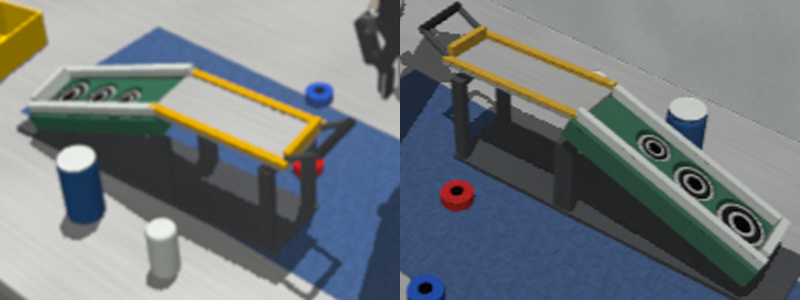

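The tray is level again (its yellow mask matches the start to within 27 pixels), all three bearings are in their holes, the bystanders stand undisturbed and the arm is clear.

```bash
python3 -c "
from bench import arm; print(arm.job_done())"
```

```text
the job is handed in; nothing more can be done
None
```

I handed the job in at about 31 s: the last pictures show each bearing lying in the hole of its own size, the tray level and released, and the sleeve and oil can where they were; I didn't re-check the screwdriver, but nothing touched it.

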